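# Wedge the tap key of a drinks keg shut

## Task

The tap key of the small steel drinks keg has only been dropped loosely into its tapered seat. Press it down and turn it at the same time until its taper bites, its collar is fully home on the tap's rim and its red nose points at the red mark on the tap (shut), then let go: it must stay there by itself. Press firmly (about 20 N) but not brutally, and leave the mug, the spice jar and the lemon beside the keg undisturbed.

Things in the scene. Friction and masses are not known exactly. Their poses are not given: they have to be found in the camera images.
- keg: Fixed drinks keg lying on a cradle. Origin: on the worktop (z = 0) straight below the upright axis of its tap. Spout towards -x; the keg itself, a lying steel cylinder, takes x = 75 to 245 mm, y = -70 to 70, top at 190 mm (bung 198). The tap barrel is an upright steel cylinder 49 mm wide on the z axis, rim 145 mm high.
- tap_rim (a point): Centre of the tap barrel's flat top rim, on its axis, 145 mm up; axes as the keg. The key is home when its collar lies on this rim (key origin and this point coincide). At the start the cone just rests in its seat, the collar about 4.5 mm above the rim. Cone and seat have the same taper: radius 12.7 mm at the collar, 1 mm less per 10 mm downwards.
- red_mark (a point): Red mark on the tap's side at rim height, 40 mm from the tap's axis along the keg's +y; nose above it = shut. At the start the nose is 1.8 to 3.14 rad away from it, to either side; turn whichever way you like, in several grasps if need be.
- key: Tap key standing loosely in the tap, 0.34 kg, 94 mm tall. Origin: centre of its collar's underside; z up its axis, x to its red nose. Below: white nylon cone 48 mm long. Above: black collar (radius 22.5 mm, z 0 to 6), neck (radius 11, to 16 mm), then a flat upright wing to grip from above: 14 mm thick along y, z = 16 to 46 mm, x = -29 to 40 mm, only the red end is the nose.
- key_nose (a point): End of the red nose: 40 mm from the key's axis along the key's x, 31 mm above its origin. Pushed straight down the cone jams early (only about 1 mm in even at 40 N); while it is being turned the taper slides, and a steady 15 to 20 N downwards works it home within about 2 rad (to and fro will do), at a moment of 0.3 to 0.8 N m. Wedged, it stays by friction.
- mug_a: Green mug, 98 mm high, 79 mm wide, loose bystander beside the keg's left side; origin at the centre of its underside.
- spice_17: Spice jar with dark lid, 42 mm wide, 98 mm high, loose bystander on the right of the tap; origin at the centre of its underside.
- lemon: Lemon, 71 x 53 x 51 mm, loose bystander on the worktop right of the spout; origin at its underside.
There are look-alikes about, which are no part of the job. What is shaped like the key but orange, purple or turquoise is not meant.

How it is judged:
By the outcome, as a careful person would: the job done as asked, in the order asked, and still so for the second after the job is handed in, with the robot touching nothing.
It also fails if it takes over 61 s, if anything falls off the work surface, if the arm or the gripper's body presses on something with over 40 N, if the wrist force passes 120 N, or if a joint passes its speed limit or range.

## Robot

A 7-joint arm with a two-finger parallel gripper is mounted at the origin on a cart in front of the work surface, level with it; the furniture and walls round the work are solid. World frame = base frame: x ahead of the robot, y to its left, z up, the work surface at z = 0. Lengths are in mm, angles in rad, forces in N, time in s.
With the tool pointing down it reaches from about 400 to 850 mm from the base axis. Payload 10.4 kg.
Tool frame: the origin (TCP) lies on the centre line of the jaws, within the pads' length; the fingertips stand 11 mm ahead of it and the grasp point (between the pads) lies 8 mm behind it; z points along the fingers, y is the line along which they close (so a half turn about z gives the same grasp; the last joint's range is limited). The gripper opens to 85 mm and grips with 20 to 120 N. Pads are 22 mm wide; open, the fingers measure 114 mm over their backs; the gripper's body (76 mm by 85 mm) begins 54 mm behind the grasp point. The pads swing forward as they close: fully open they stand 13 mm farther back than shut.
Start: joints at [-1.146, 0.332, -0.065, 1.46, 0.022, 1.35, -0.088], TCP at [270.605, 563.403, 242.338] pointing down, gripper open.
Joint ranges: [-2.6, 2.6], [-0.5, 2.12], [-1.47, 1.34], [0.16, 2.42], [-1.27, 4.41], [0.06, 2.06], [-2.6, 2.6]. Speed limits (rad/s): [2.22, 2.22, 2.79, 2.79, 3.14, 3.14, 3.14].

## Interface

Orientations are given as a unit quaternion [w, x, y, z].
In Python, from station import * gives the robot as it stands.
- The arm moves only by the tool step_arm, never from a script. Its argument "increments" is a list of rows, each a list of 5 numbers: the finger opening in mm, from 0 to 85.4, then the shift along the tool's x, y, z as a fraction of full scale, then the turn about the tool's z as a fraction of full scale. In form: [[jaw, x, y, z, yaw], ...]. A call has 1 to 12 rows; each row is the pose to reach, as a shift and turn from the pose commanded when the call began, along the tool's axes at that moment; what a row does not reach only later rows make up. Full scale, the value 1, is 100 mm for a shift and pi/4 rad for a turn. A row lasts 1/12 s, in which the tool goes at most 41.7 mm and 7.16 degrees, less where a joint would pass 70% of its speed; a pose out of reach is approached as far as the arm can. A call with a number of a shift or a turn outside -1 to 1 is refused whole. A call with a gripper value outside its range is refused whole. The fingers move at their own pace and stop on an object; "squeeze" is the grip in N (left out, the last holds). Time passes only in rows, so rows that repeat a pose let the fingers close. It gives the time, the measured TCP pose, the force, the opening and the grip force at its end, in the units of the state.
- get_state(): the state, without advancing time (a new reading comes with each control period).
- grab_frame(name): name is "scene" or "side" or "wrist"; returns (picture, depth): 420x560x3 uint8, red, green, blue; 420x560 float32, mm along the optical axis (not along the pixel's ray), 0 where there is no reading.
- camera_info(name): a dict with "mtx" (3x3 intrinsics, pixels), "cam_to_world" (4x4, takes a point from camera to world coordinates); the wrist camera has in their place "mount" (4x4, takes a point from camera to tool coordinates, whose origin is the TCP and whose axes are the flange's). Camera axes: x right, y up, looking along -z (the intrinsics and any distortion apply to the point x, -y, -z); pixel columns grow to the right and rows downward; lengths in mm; the calibration is good to about 2 mm. A picture is of the moment at which its call begins: read the wrist's pose just before it. camera_info takes no time and is no camera call.
- close_job(): hands the job in; it is judged then, once.
Trained networks look in the newest picture that a camera, given by its name, has taken for a name from the list of things; names that differ only in an ending like _2 or _b are one class to them, and where a whole thing is asked for, a point or a joint stands for the part that bears it (a point fixed in the world has none). Each returns a list of dicts, best first, with "p" (0 to 1); they miss things now and then, are a little off and sometimes report something else, mostly with a low value. They report only what shows in the picture. A call takes as long as a camera call. They do not tell look-alikes from the thing itself.
- recognise(thing, camera): "extent" ([left, top, right, bottom] in pixels, round what is visible of it).
The state is a dict: "time_s": time; "q": joint angles; "joint_vel": joint speeds; "effort": joint torques, N m; "tcp_pos": TCP position; "ee_rot": TCP orientation; "contact_force": force on the tool from outside, world axes, zero at the start; "moment": the same for the moment, N m; "width": opening from 0.0 (shut) to 1.0 (fully open); "gripper_force": force on a finger pad.
Only numpy, scipy, OpenCV 4.12 (cv2) and the standard library are available. Lean on these libraries where they do the work, as an engineer would, in place of code of your own. Each camera call takes 0.05 s, during which the arm holds its last target. There are 200 camera calls.

## Working session

There is one attempt and no reset: what is moved stays moved. The work goes in short steps, Python scripts to look and compute and a tool call to move; the robot and the scene stay as the last step left them, time stands still between calls to the robot, and variables do not carry over. Pictures are saved under pics/ and viewed, at most 10 in all, crops included, and the job is handed in when it is done.

Besides the shell and the picture viewer there is one more tool, called after "Call:" in YAML: its name, and indented under it one key for each argument. step_arm: Moves the arm, as the interface text tells. Shift numbers are shares of 100 mm and turn numbers shares of pi/4 rad, none past 1 either way. Its arguments: {"type":"object","properties":{"increments":{"type":"array"},"squeeze":{"type":"number"}},"required":["increments"]}

```bash
mkdir -p pics
cat > h.py <<'E'
from station import *
import numpy as np, cv2
from scipy.spatial.transform import Rotation as R
def T_cam(name, st=None):
    c=camera_info(name)
    if name!='wrist': return np.array(c['mtx']),np.array(c['cam_to_world']),c
    st=st or get_state(); w=st['ee_rot']; T=np.eye(4)
    T[:3,:3]=R.from_quat([w[1],w[2],w[3],w[0]]).as_matrix(); T[:3,3]=st['tcp_pos']
    return np.array(c['mtx']),T@np.array(c['mount']),c
def cloud(name):
    K,T,c=T_cam(name); im,d=grab_frame(name)
    v,u=np.mgrid[:420,:560]
    P=np.stack([(u-K[0,2])/K[0,0]*d,-(v-K[1,2])/K[1,1]*d,-d],-1)
    W=P@T[:3,:3].T+T[:3,3]; W[d==0]=np.nan
    return im,d,W
E
python3 - <<'E'
from h import *
ims=[]
for n in ['scene','side']:
    im,d,W=cloud(n); np.savez(f'{n}.npz',im=im,W=W); ims.append(im)
    c=camera_info(n); print(n,{k:v for k,v in c.items() if k not in('cam_to_world',)})
    for t in ['key','keg','mug_a','spice_17','lemon']:
        for r in recognise(t,n):
            e=np.array(r['extent']).astype(int); u,v=(e[0]+e[2])//2,(e[1]+e[3])//2
            print(t,e,round(r['p'],2),W[min(v,419),min(u,559)].round())
    cv2.imwrite(f'pics/{n}.png',cv2.resize(im[:,:,::-1],(800,600)))
print(get_state())
E
```

```text
scene {'mtx': array([[459.78621741,   0.        , 289.15634303],
       [  0.        , 459.78621741, 209.97750727],
       [  0.        ,   0.        ,   1.        ]])}
key [290 189 305 206] 0.79 [479.   6. 194.]
key [365 273 395 311] 0.74 [ 526. -274.   30.]
key [317 300 356 324] 0.73 [ 397. -245.   27.]
key [205 181 233 193] 0.64 [427. 343.  30.]
keg [270 165 382 258] 0.64 [556. -27. 119.]
mug_a [272 166 305 203] 0.91 [571. 163.  83.]
mug_a [287 274 306 292] 0.33 [ 367. -124.   48.]
spice_17 [336 245 353 278] 0.76 [ 493. -169.   83.]
spice_17 [268 167 385 258] 0.66 [555. -28. 116.]
lemon [285 272 308 295] 0.72 [ 367. -124.   48.]
side {'mtx': array([[503.44019322,   0.        , 277.61124389],
       [  0.        , 503.44019322, 213.40023175],
       [  0.        ,   0.        ,   1.        ]])}
key [256 325 303 351] 0.93 [ 390. -246.   36.]
key [223 212 259 243] 0.75 [415. 168.  20.]
key [211 187 241 200] 0.7 [412. 338.  30.]
key [275 183 297 211] 0.62 [480.  11. 179.]
key [333 320 384 364] 0.62 [ 530. -282.   22.]
keg [241 184 405 276] 0.68 [552. -34. 111.]
mug_a [291 182 318 214] 0.91 [577. 160.  84.]
spice_17 [309 268 335 314] 0.77 [ 498. -174.   64.]
lemon [238 285 269 309] 0.91 [ 371. -129.   42.]
{'time_s': 0.6, 'q': array([-1.14561759,  0.33221407, -0.06467804,  1.46007131,  0.02159099,
        1.34990843, -0.08848095]), 'joint_vel': array([-0.00111193, -0.00025422,  0.00068599,  0.00119634,  0.00226053,
       -0.00016279, -0.00069799]), 'effort': array([-5.97865874e-04, -6.24952412e+01,  4.86953021e-02, -3.91691530e+01,
        1.65370654e-02,  1.68998289e-03,  5.93590448e-05]), 'tcp_pos': array([270.60807523, 563.4123123 , 242.34238833]), 'ee_rot': array([-6.16112242e-07,  2.22024093e-01,  9.75041179e-01,  4.72680602e-05]), 'contact_force': array([ 0.21811993,  0.87036374, -0.31976012]), 'moment': array([0.03990392, 0.0269872 , 0.00114696]), 'gripper_force': 0.0, 'width': 1.0023195402526346}
```

View pics/scene.png

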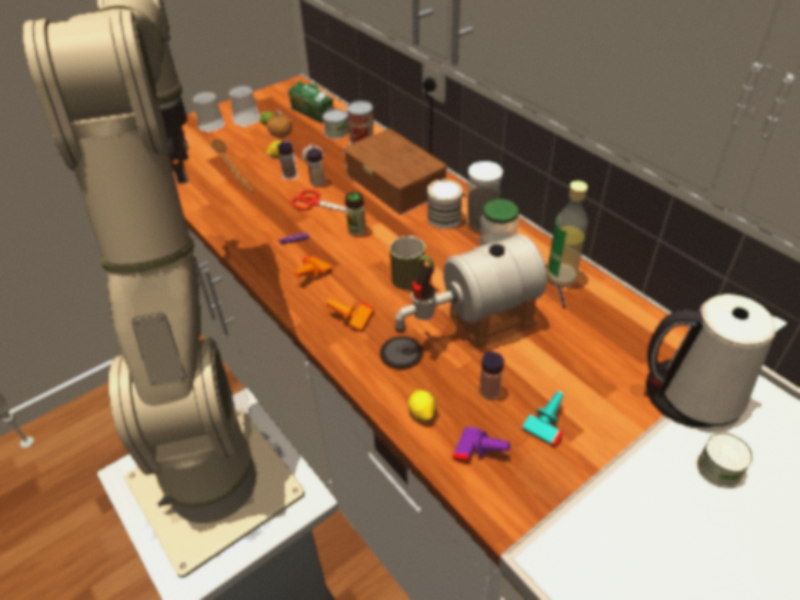

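View pics/side.png

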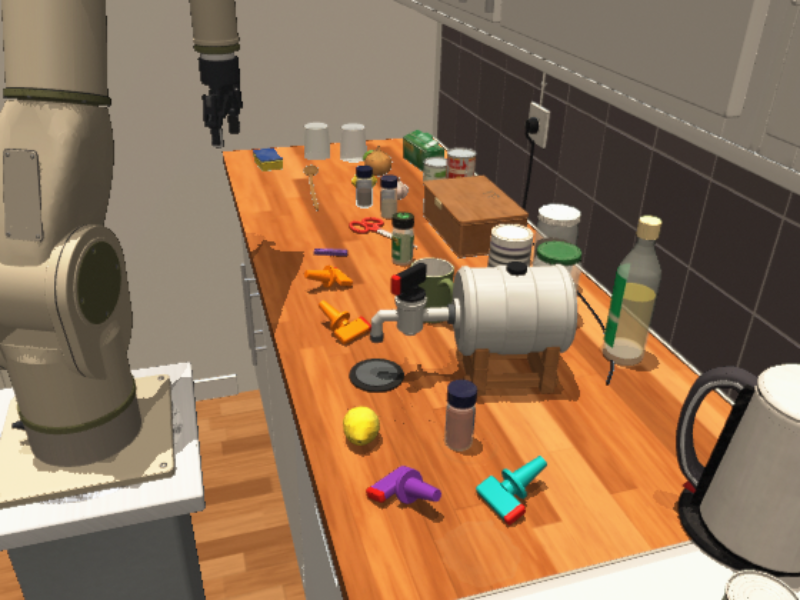

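Candidates (scene 800x600 px): the black key with red nose in the tap (424,290), and look-alikes lying on the worktop: orange (315,268), orange (352,315), purple (480,445), turquoise (545,420). I choose the black one in the tap; the purple pen (293,238) is irrelevant. Next I measure it and crop it.

Run:
```python
from h import *
crops=[]
allw={}
for n,(u,v) in {'scene':(297,200),'side':(286,200)}.items():
    f=np.load(n+'.npz'); im,W=f['im'],f['W']
    crops.append(cv2.resize(im[v-37:v+38,u-50:u+50,::-1],(400,300),interpolation=cv2.INTER_CUBIC))
    hsv=cv2.cvtColor(im,cv2.COLOR_RGB2HSV).astype(int)
    near=(np.hypot(W[...,0]-482,W[...,1]-5)<75)
    red=near&((hsv[...,0]<6)|(hsv[...,0]>174))&(hsv[...,1]>170)&(hsv[...,2]>90)
    vv,uu=np.where(red)
    for a,b in zip(vv,uu): print(n,b,a,W[a,b].round(0),im[a,b]) if W[a,b,2]<160 or a%2==0 else None
    blk=near&(W[...,2]>160)&(hsv[...,2]<60)
    print('black',W[blk].mean(0),W[blk].min(0),W[blk].max(0))
    # barrel: z 105-140
    b=near&(W[...,2]>110)&(W[...,2]<143)&(np.hypot(W[...,0]-482,W[...,1]-5)<40)&(hsv[...,1]<70)
    P=W[b]; print('barrel',len(P),P.mean(0),P.min(0),P.max(0))
    # keg points
    k=(W[...,2]>85)&(W[...,2]<200)&(W[...,0]>500)&(W[...,0]<760)&(W[...,1]>-150)&(W[...,1]<90)&(hsv[...,1]<70)
    allw[n]=W[k]; np.save(n+'_keg.npy',W[k]); print('keg',len(W[k]),W[k].min(0),W[k].max(0))
    # cylinder fit: axis horizontal at z=120,r=70
from scipy.optimize import least_squares
for n,P in allw.items():
    def f(p):
        a,c,h,r=p; n_=np.array([-np.sin(a),np.cos(a)])
        return np.hypot(P[:,:2]@n_-c,P[:,2]-h)-r
    s=least_squares(f,[-0.2,0,120,70],loss='soft_l1',f_scale=2); print(n,s.x,np.median(abs(s.fun)))
    a=s.x[0]; t=P[:,:2]@[np.cos(a),np.sin(a)]; print('along',np.percentile(t[abs(s.fun)<4],[0.5,2,98,99.5]))
cv2.imwrite('pics/crop.png',np.hstack(crops))
```

```text
scene 289 197 [496.  62. 144.] [135  44  27]
scene 290 197 [498.  61. 144.] [138  41  24]
scene 291 197 [502.  62. 141.] [104  39  26]
scene 289 198 [497.  64. 139.] [163  40  25]
scene 290 198 [496.  58. 143.] [171  34  22]
scene 291 198 [464.  13. 194.] [138  36  25]
scene 292 198 [463.   8. 198.] [94 35 27]
scene 290 200 [454.   5. 199.] [200  36  22]
scene 291 200 [457.   5. 197.] [209  36  25]
scene 292 200 [459.   3. 198.] [201  36  27]
scene 293 200 [462.   3. 196.] [174  33  22]
scene 294 200 [464.   1. 196.] [135  30  23]
scene 289 202 [472.  33. 160.] [122  33  20]
scene 290 202 [452.   3. 194.] [160  29  18]
scene 291 202 [455.   2. 194.] [182  30  17]
scene 292 202 [457.   1. 193.] [186  31  20]
scene 293 202 [457.  -4. 196.] [168  27  16]
scene 294 202 [461.  -3. 193.] [128  25  18]
scene 289 203 [471.  31. 159.] [104  41  28]
scene 290 204 [452.   3. 187.] [105  34  25]
scene 291 204 [455.   2. 187.] [107  26  15]
scene 292 204 [457.   0. 186.] [103  20   9]
scene 293 204 [460.   0. 184.] [96 22 14]
scene 291 206 [453.   0. 181.] [99 26 17]
scene 292 206 [456.   0. 180.
[... 2083 characters left out ...]
side 277 206 [455.  -7. 170.] [118  45  36]
black [487.05474116  15.22648538 181.65133818] [462.71827788  -2.45932645 160.00805745] [512.11125712  37.62391259 196.34777506]
barrel 356 [482.97394841   9.09153065 124.79339919] [445.68791059  -3.67667503 110.30805159] [519.83918605  35.71481258 142.9878921 ]
keg 5128 [ 500.0530103  -148.37134444   85.11329444] [725.34937365  61.25784001 198.20146078]
scene [-4.09331876e-01 -1.19798233e+06  1.42362049e+06  1.86061444e+06] 10.349286269280128
along [514.45392878 516.68090911 678.38441155 680.67123526]
side [-3.60093976e-01 -1.71620455e+06  1.27417847e+06  2.13754140e+06] 9.995488327229396
along [462.99490443 525.42222736 692.63939052 695.03042424]
```

View pics/crop.png

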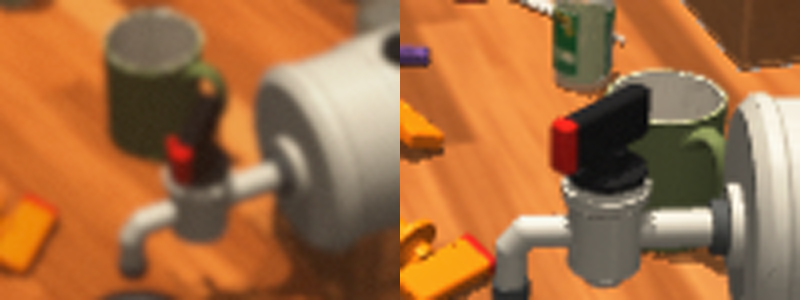

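The crop confirms it: the black key with its red nose (side crop about (565,143)) stands in the tap, nose towards the spout/robot side. Next I refine the keg axis and tap axis.

Run:
```python
from h import *
from scipy.optimize import least_squares
A=[]
for n in ['scene','side']:
    P=np.load(n+'_keg.npy'); P=P[(P[:,2]>125)&(P[:,0]>535)&(P[:,1]<70)]
    def f(p):
        a,c=p; n_=np.array([-np.sin(a),np.cos(a)])
        return np.hypot(P[:,:2]@n_-c,P[:,2]-120)-70
    s=least_squares(f,[-0.3,150],loss='cauchy',f_scale=2); a,c=s.x
    t=P[:,:2]@[np.cos(a),np.sin(a)]; t=t[abs(s.fun)<4]
    print(n,s.x,np.median(abs(s.fun)),np.percentile(t,[1,3,97,99]))
    t0=np.percentile(t,97.5)-245; t1=np.percentile(t,2)-75
    for tt in(t0,t1): print(' tap from keg ends',tt*np.array([np.cos(a),np.sin(a)])+c*np.array([-np.sin(a),np.cos(a)]))
    F=np.load(n+'.npz'); im,W=F['im'],F['W']
    hsv=cv2.cvtColor(im,cv2.COLOR_RGB2HSV).astype(int)
    near=np.hypot(W[...,0]-482,W[...,1]-8)<55
    b=near&(W[...,2]>112)&(W[...,2]<140)&(hsv[...,1]<70)&(np.hypot(W[...,0]-482,W[...,1]-8)<32)
    Q=W[b]
    s=least_squares(lambda p:np.hypot(Q[:,0]-p[0],Q[:,1]-p[1])-24.5,[485,10],loss='cauchy',f_scale=1.5); print(' barrel',s.x,np.median(abs(s.fun)))
    red=(hsv[...,0]<6)|(hsv[...,0]>174)
    w=near&(W[...,2]>190)&(W[...,2]<199)&((hsv[...,2]<75)|(red&(hsv[...,1]>170)))
    Q=W[w][:,:2]; m=np.median(Q,0); e=np.linalg.eigh(np.cov(Q.T))[1][:,1]; t=(Q-m)@e
    print(' wing top',len(Q),'mid',m+e*(t.min()+t.max())/2,'len',np.ptp(t),'ang',np.arctan2(e[1],e[0]),W[w][:,2].mean())
```

```text
scene [ -0.22601262 133.87005309] 2.2321480755912546 [548.62992054 551.97919722 702.43457988 705.53885706]
 tap from keg ends [476.38024984  27.82404099]
 tap from keg ends [493.52031061  23.88283348]
 barrel [488.1965374   25.01282603] 2.7009156684068323
 wing top 85 mid [484.60234518  15.85908741] len 69.26507859199711 ang -2.6237094171839304 195.70495318620468
side [ -0.21886758 131.41552969] 2.3464002361716325 [548.98475918 551.72910326 706.16972265 709.60502408]
 tap from keg ends [479.63348518  27.9420027 ]
 tap from keg ends [492.76830136  25.02041667]
 barrel [487.35947342  25.63131118] 1.6780250773210597
 wing top 114 mid [481.92977034  14.9719767 ] len 69.25760148322748 ang -2.6133394558942054 193.61199453602987
```

Call:
step_arm:
  increments:
    - [85,-0.86,-0.79,-0.6,0]
    - [85,-0.86,-0.79,-0.6,0]
    - [85,-0.86,-0.79,-0.6,0]
    - [85,-0.86,-0.79,-0.6,0]

```text
time_s: 0.93
tcp_pos: [318.5, 450.4, 306.6]
ee_rot: [0.002, 0.226, 0.974, 0.002]
contact_force: [1.2, -0.3, 0.7]
width: 0.992
gripper_force: 0.0
```

Call:
step_arm:
  increments:
    - [85,-0.86,-0.79,0,0]
    - [85,-0.86,-0.79,0,0]
    - [85,-0.86,-0.79,0,0]

```text
time_s: 1.18
tcp_pos: [358.2, 343.9, 302.6]
ee_rot: [0.0, 0.223, 0.975, 0.0]
contact_force: [0.2, -0.1, 0.7]
width: 0.992
gripper_force: 0.0
```

Call:
step_arm:
  increments:
    - [85,-0.86,-0.79,0,0]
    - [85,-0.86,-0.79,0,0]
    - [85,-0.86,-0.79,0,0]

```text
time_s: 1.43
tcp_pos: [401.5, 235.0, 302.7]
ee_rot: [0.0, 0.223, 0.975, 0.0]
contact_force: [1.7, 0.6, 0.6]
width: 0.999
gripper_force: 0.0
```

Call:
step_arm:
  increments:
    - [85,-0.86,-0.79,0,0]
    - [85,-0.86,-0.79,0,0]
    - [85,-0.86,-0.79,0,0]

```text
time_s: 1.68
tcp_pos: [444.6, 126.4, 302.7]
ee_rot: [0.0, 0.223, 0.975, 0.0]
contact_force: [-0.7, 0.6, 0.3]
width: 0.999
gripper_force: 0.0
```

Call:
step_arm:
  increments:
    - [85,-0.86,-0.78,0,-0.6]
    - [85,-0.86,-0.78,0,-0.6]
    - [85,-0.86,-0.78,0,-0.6]
    - [85,-0.86,-0.78,0,-0.6]
    - [85,-0.86,-0.78,0,-0.6]
    - [85,-0.86,-0.78,0,-0.6]

```text
time_s: 2.18
tcp_pos: [487.8, 21.1, 302.4]
ee_rot: [0.0, -0.011, 1.0, 0.0]
contact_force: [0.4, -0.9, -0.7]
width: 0.995
gripper_force: 0.0
```

Call:
step_arm:
  increments:
    - [85,0,0,0,-0.635]
    - [85,0,0,0,-0.635]
    - [85,0,0,0,-0.635]
    - [85,0,0,0,-0.635]
    - [85,0,0,0,-0.635]
    - [85,0,0,0,-0.635]
    - [85,0,0,0,-0.635]

```text
time_s: 2.77
tcp_pos: [487.6, 22.5, 302.4]
ee_rot: [0.0, -0.256, 0.967, 0.0]
contact_force: [1.2, -0.1, 0.1]
width: 0.996
gripper_force: 0.0
```

```bash
cat > look.py <<'E'
from h import *
import sys
from scipy.optimize import least_squares
st=get_state(); w=st['ee_rot']; M=R.from_quat([w[1],w[2],w[3],w[0]]).as_matrix()
print(st['time_s'],st['tcp_pos'],'xang',np.arctan2(M[1,0],M[0,0]),'tilt',M[:,2],'q',st['q'].round(2),'F',st['contact_force'].round(1))
im,d,W=cloud('wrist'); np.savez('wrist.npz',im=im,W=W)
cv2.imwrite(f'pics/{sys.argv[1]}.png',im[:,:,::-1])
hsv=cv2.cvtColor(im,cv2.COLOR_RGB2HSV).astype(int)
r=np.hypot(W[...,0]-487,W[...,1]-24)
red=((hsv[...,0]<7)|(hsv[...,0]>173))&(hsv[...,1]>150)&(hsv[...,2]>60)
w=(r<55)&(W[...,2]>188)&(W[...,2]<202)&((hsv[...,2]<75)|red)
def info(mask,l):
    if mask.sum()<10: print(l,'none'); return
    v,u=np.where(mask); print(l,mask.sum(),'px',u.min(),v.min(),u.max(),v.max(),'mean',W[mask].mean(0).round(1),'min',W[mask].min(0).round(1),'max',W[mask].max(0).round(1))
info(w,'wing'); info(w&red,'nose'); info((r<60)&red&(W[...,2]<165),'mark')
if w.sum()>50:
    Q=W[w][:,:2].astype(np.float32); (c,s,a)=cv2.minAreaRect(Q); print('rect',c,s,a)
    m=Q.mean(0); n=W[w&red][:,:2].mean(0)
    print('nose ang via mean',np.arctan2(*(n-m)[::-1]))
for r_ in recognise('red_mark','wrist')[:2]+recognise('key','wrist')[:2]: print(r_)
E
python3 look.py w1
```

```text
2.7667 [487.55824643  22.49366098 302.36753609] xang -2.6237293934002515 tilt [ 1.44971813e-04  2.28862360e-04 -9.99999963e-01] q [-0.6  -0.02  0.46  1.74  0.01  1.42  1.95] F [ 1.2 -0.1  0.1]
wing 1047 px 266 162 283 238 mean [479.7  16.6 195.5] min [451.3  -3.  189.2] max [511.1  37.4 198.3]
nose 198 px 266 162 282 174 mean [457.1   3.5 195.2] min [451.3  -3.  189.2] max [463.9  10.6 198.1]
mark 95 px 265 158 306 221 mean [493.3  50.6 131.5] min [472.6   7.7  -1.8] max [499.2  63.3 157.6]
rect (481.3389892578125, 18.013416290283203) (64.87060546875, 13.922301292419434) 30.9614315032959
nose ang via mean -2.616033837537664
{'extent': [88.4, 110.0, 330.3, 363.8], 'p': 0.86}
{'extent': [455.0, 213.6, 518.2, 268.2], 'p': 0.92}
{'extent': [367.2, 162.7, 442.2, 207.5], 'p': 0.65}
```

View pics/w1.png

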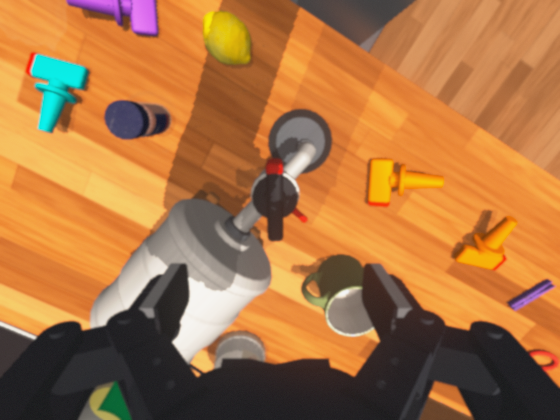

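Wrist view: wing upright in the picture from nose (275,165) to tail (275,238), centred on the tap (275,195). The red mark is at about (300,214), mug at (345,295), jar at (130,120), lemon at (228,38). The gripper yaw is aligned with the wing. I'll check the mark direction, then descend.

Run:
```python
from h import *
F=np.load('wrist.npz'); im,W=F['im'],F['W']
hsv=cv2.cvtColor(im,cv2.COLOR_RGB2HSV).astype(int)
m=((hsv[...,0]<7)|(hsv[...,0]>173))&(hsv[...,1]>150)&(hsv[...,2]>60); m[:205]=0;m[225:]=0;m[:,:288]=0;m[:,312:]=0
v,u=np.where(m); print(len(u),u.min(),u.max(),v.min(),v.max())
K,T,_=T_cam('wrist')
for z in (140,145):   # ray-plane at mark height
    for uu,vv in ((np.mean(u),np.mean(v)),(u.min(),v.min()),(u.max(),v.max())):
        d=T[:3,:3]@[(uu-K[0,2])/K[0,0],-(vv-K[1,2])/K[1,1],-1]; p=T[:3,3]+d*(z-T[2,3])/d[2]
        print(z,p.round(1),[np.arctan2(p[1]-y,p[0]-x).round(3) for x,y in((487,22.5),(487.5,25))])
h=(W[...,2]>136)&(W[...,2]<152)&m; print(W[h].mean(0), W[m][:,2].round())
# barrel rim/collar circle from black collar z 150-157
r=np.hypot(W[...,0]-487,W[...,1]-23)
for lo,hi in((151,160),(141,149)):
    q=(r<35)&(W[...,2]>lo)&(W[...,2]<hi); Q=W[q]; (c,rad)=cv2.minEnclosingCircle(Q[:,:2].astype(np.float32)); print(lo,len(Q),c,rad)
```

```text
88 292 306 208 221
140 [495.4  54.6 140. ] [np.float64(1.314), np.float64(1.309)]
140 [492.6  44.3 140. ] [np.float64(1.318), np.float64(1.311)]
140 [497.6  64.1 140. ] [np.float64(1.322), np.float64(1.319)]
145 [494.1  53.4 145. ] [np.float64(1.344), np.float64(1.341)]
145 [491.4  43.2 145. ] [np.float64(1.363), np.float64(1.361)]
145 [496.2  62.8 145. ] [np.float64(1.345), np.float64(1.343)]
[495.12568108  55.28525158 142.02646747] [157. 155. 158. 144. 145. 156. 155. 144. 141. 141. 157. 155. 145. 141.
 143. 141. 142. 157. 146. 145. 142. 142. 143. 142. 141. 142. 142. 142.
 142. 141. 142. 142. 142. 141. 142. 142. 143. 142. 140. 141. 142. 141.
 142. 142. 143. 141. 141.  nan 142. 141. 141. 143. 141. 142. 140. 142.
 143. 143. 142. 142. 143. 142. 141. 142. 142. 142. 142. 142. 141. 142.
 141. 141. 142. 142. 141. 142. 141. 143. 142. 142. 143. 141. 141. 142.
 142. 142. 142. 141.]
151 804 (488.2143249511719, 21.811199188232422) 22.429580688476562
141 218 (489.54888916015625, 27.228599548339844) 29.79579734802246
```

Call:
step_arm:
  increments:
    - [60,0,0,0.5,0]
    - [60,0,0,0.8,0]
    - [60,0,0,0.8,0]
    - [60,0,0,0.8,0]
    - [60,0,0,0.8,0]
  squeeze: 60

```text
time_s: 3.33
tcp_pos: [488.5, 22.1, 224.3]
ee_rot: [0.001, -0.258, 0.966, -0.0]
contact_force: [0.2, -0.1, -0.0]
width: 0.704
gripper_force: 0.0
```

Call:
step_arm:
  increments:
    - [45,0,-0.01,0.3,0]
    - [45,0,-0.01,0.47,0]
    - [45,0,-0.01,0.47,0]
    - [45,0,-0.01,0.47,0]

```text
time_s: 3.67
tcp_pos: [489.0, 21.4, 177.1]
ee_rot: [0.001, -0.258, 0.966, -0.0]
contact_force: [0.4, -0.2, 1.0]
width: 0.524
gripper_force: 0.0
```

Call:
step_arm:
  increments:
    - [0,0,0,0,0]
    - [0,0,0,0,0]
    - [0,0,0,0,0]
    - [0,0,0,0,0]
    - [0,0,0,0,0]
    - [0,0,0,0,0]
    - [0,0,0,0,0]
    - [0,0,0,0,0]
  squeeze: 80

```text
time_s: 4.33
tcp_pos: [489.0, 22.3, 176.6]
ee_rot: [0.001, -0.258, 0.966, 0.001]
contact_force: [-0.9, 5.5, 5.6]
width: 0.143
gripper_force: 151.2
```

```bash
python3 look.py w2
```

```text
4.3333 [489.00586453  22.29742054 176.58661798] xang -2.618874979329361 tilt [ 0.00234542  0.00186882 -0.9999955 ] q [-0.58  0.07  0.47  1.92 -0.04  1.15  1.99] F [-0.9  5.5  5.6]
wing 4519 px 230 204 322 344 mean [479.4  16.3 193.3] min [450.9  -3.  188. ] max [514.1  37.6 202. ]
nose 765 px 259 204 322 289 mean [457.2   4.4 192.7] min [450.9  -3.  188. ] max [473.5  35.9 196.6]
mark 63 px 319 275 327 289 mean [494.8  60.  141.4] min [492.4  55.6 138.9] max [499.6  63.3 143.3]
rect (482.0768737792969, 17.508060455322266) (63.48666000366211, 36.555931091308594) 52.403995513916016
nose ang via mean -2.6526570786008943
{'extent': [0.0, 106.3, 359.6, 414.2], 'p': 0.76}
{'extent': [356.7, 342.5, 395.9, 396.5], 'p': 0.33}
{'extent': [400.3, 178.7, 514.8, 240.9], 'p': 0.95}
{'extent': [237.8, 192.5, 315.7, 347.8], 'p': 0.68}
```

View pics/w2.png

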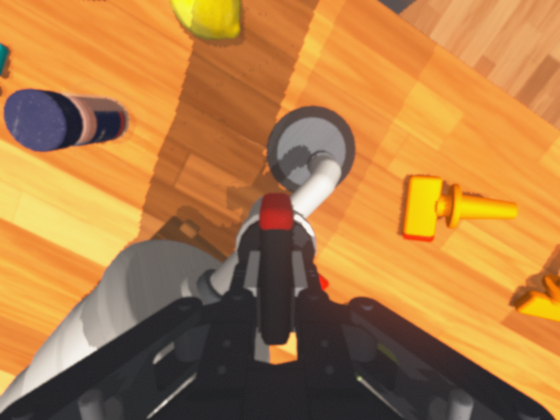

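Wing is held between the pads (nose (277,212), mark (322,282)). Now I press gently while beginning to turn, to learn the stiffness.

Call:
step_arm:
  increments:
    - [0,0,0,0.02,0.03]
    - [0,0,0,0.04,0.06]
    - [0,0,0,0.04,0.1]
    - [0,0,0,0.04,0.14]
  squeeze: 100

```text
time_s: 4.82
tcp_pos: [489.5, 22.3, 175.7]
ee_rot: [0.002, -0.205, 0.979, 0.001]
contact_force: [-13.7, 3.9, 38.2]
width: 0.147
gripper_force: 161.9
```

```bash
cat > s.py <<'E'
from h import *
st=get_state(); w=st['ee_rot']; M=R.from_quat([w[1],w[2],w[3],w[0]]).as_matrix()
print(st['time_s'],st['tcp_pos'].round(1),'xang',np.arctan2(M[1,0],M[0,0]).round(3),'F',st['contact_force'].round(1),'M',st['moment'].round(2),'tilt',M[:2,2].round(4),'w',st['width'],'q7',st['q'][6])
E
python3 s.py
```

```text
4.8167 [489.5  22.3 175.7] xang -2.73 F [-13.7   3.9  38.2] M [0.61 3.45 0.55] tilt [0.0035 0.0031] w 0.14706131798834204 q7 1.8842756574966004
```

Call:
step_arm:
  increments:
    - [0,0.01,0.005,-0.018,0.04]
    - [0,0.012,0.005,-0.018,0.08]
    - [0,0.012,0.005,-0.018,0.12]
    - [0,0.012,0.005,-0.016,0.16]

```text
time_s: 5.15
tcp_pos: [489.1, 22.1, 175.7]
ee_rot: [0.003, -0.143, 0.99, 0.001]
contact_force: [-0.4, 3.5, 17.6]
width: 0.143
gripper_force: 159.7
```

```bash
python3 s.py
```

```text
5.15 [489.1  22.1 175.7] xang -2.855 F [-0.4  3.5 17.6] M [0.75 0.2  0.54] tilt [0.0056 0.0018] w 0.14286203666894873 q7 1.756549056250168
```

Call:
step_arm:
  increments:
    - [0,0,0,0.003,0.05]
    - [0,0,0,0.004,0.1]
    - [0,0,0,0.006,0.15]
    - [0,0,0,0.008,0.2]
    - [0,0,0,0.01,0.25]
    - [0,0,0,0.01,0.3]

```text
time_s: 5.65
tcp_pos: [489.1, 21.9, 175.4]
ee_rot: [0.003, -0.025, 1.0, 0.001]
contact_force: [-4.0, 2.2, 23.3]
width: 0.144
gripper_force: 161.1
```

```bash
python3 s.py
```

```text
5.65 [489.1  21.9 175.4] xang -3.091 F [-4.   2.2 23.3] M [0.46 0.91 0.52] tilt [0.0057 0.002 ] w 0.1443858102589826 q7 1.521956956059317
```

Call:
step_arm:
  increments:
    - [0,0.003,0,0.001,0.06]
    - [0,0.003,0,0.002,0.12]
    - [0,0.003,0,0.003,0.18]
    - [0,0.003,0,0.004,0.24]
    - [0,0.003,0,0.005,0.3]
    - [0,0.003,0,0.006,0.36]
    - [0,0.003,0,0.007,0.42]

```text
time_s: 6.23
tcp_pos: [489.0, 21.6, 175.0]
ee_rot: [0.003, 0.139, 0.99, 0.001]
contact_force: [-4.8, 1.8, 27.9]
width: 0.146
gripper_force: 161.8
```

```bash
python3 s.py
```

```text
6.2333 [489.   21.6 175. ] xang 2.862 F [-4.8  1.8 27.9] M [0.16 1.16 0.7 ] tilt [0.0061 0.0018] w 0.14614949105785904 q7 1.1930127815647373
```

Call:
step_arm:
  increments:
    - [0,0.003,0,-0.003,0.06]
    - [0,0.003,0,-0.003,0.12]
    - [0,0.003,0,-0.002,0.18]
    - [0,0.003,0,-0.001,0.24]
    - [0,0.003,0,0,0.3]
    - [0,0.003,0,0.001,0.36]
    - [0,0.003,0,0.002,0.42]
    - [0,0.003,0,0.003,0.48]
    - [0,0.003,0,0.004,0.54]

```text
time_s: 6.98
tcp_pos: [488.8, 21.4, 174.6]
ee_rot: [0.003, 0.345, 0.939, 0.002]
contact_force: [-4.1, 0.2, 28.9]
width: 0.146
gripper_force: 162.0
```

```bash
python3 s.py
```

```text
6.9833 [488.8  21.4 174.6] xang 2.437 F [-4.1  0.2 28.9] M [-0.19  1.26  0.83] tilt [0.006  0.0014] w 0.1455271363844367 q7 0.7701724094958886
```

Call:
step_arm:
  increments:
    - [0,0.003,-0.003,-0.001,0.06]
    - [0,0.003,-0.003,-0.001,0.12]
    - [0,0.003,-0.003,0,0.18]
    - [0,0.003,-0.003,0,0.24]
    - [0,0.003,-0.003,0.001,0.3]
    - [0,0.003,-0.003,0.001,0.36]
    - [0,0.003,-0.003,0.002,0.42]
    - [0,0.003,-0.003,0.003,0.48]
    - [0,0.003,-0.003,0.004,0.54]

```text
time_s: 7.73
tcp_pos: [488.4, 21.2, 174.3]
ee_rot: [0.002, 0.535, 0.845, 0.002]
contact_force: [-4.4, -0.3, 30.2]
width: 0.146
gripper_force: 161.9
```

```bash
python3 s.py; python3 look.py w3|head -5
```

```text
7.7333 [488.4  21.2 174.3] xang 2.013 F [-4.4 -0.3 30.2] M [-0.28  1.29  0.77] tilt [0.0061 0.0013] w 0.14622352345390918 q7 0.3473852488180858
7.7333 [488.37736187  21.21932176 174.31390965] xang 2.013200878887289 tilt [ 0.00607777  0.0013241  -0.99998065] q [-0.65  0.07  0.54  1.93 -0.04  1.14  0.35] F [-4.4 -0.3 30.2]
wing 4457 px 231 207 322 343 mean [484.4  28.9 192. ] min [465.6  -3.9 188. ] max [503.4  59.3 202. ]
nose 700 px 258 207 292 230 mean [472.3  53.8 190.9] min [465.6  46.8 188.1] max [480.2  59.3 193.4]
mark 405 px 257 189 324 226 mean [494.5  53.9 140.9] min [ 4.675e+02  7.700e+00 -2.000e-01] max [521.2  64.8 164.1]
rect (484.8593444824219, 27.724872589111328) (35.79776382446289, 64.03997039794922) 48.43544387817383
```

View pics/w3.png

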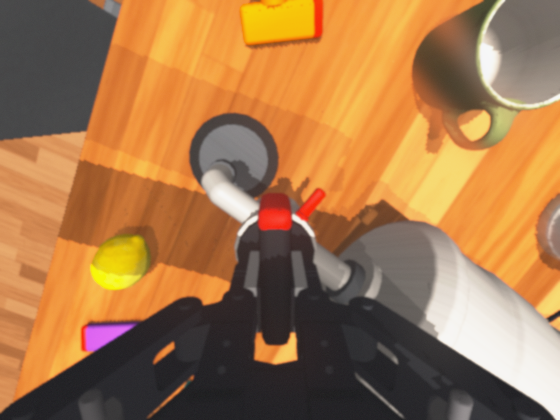

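Call:
step_arm:
  increments:
    - [0,0,-0.005,0,0.08]
    - [0,0,-0.005,0,0.16]
    - [0,0,-0.005,0,0.24]
    - [0,0,-0.005,0.001,0.32]
    - [0,0,-0.005,0.001,0.4]
    - [0,0,-0.005,0.002,0.48]
    - [0,0,-0.005,0.002,0.56]
    - [0,0,-0.005,0.003,0.64]
    - [0,0,-0.005,0.003,0.72]
    - [0,0,-0.005,0.004,0.8]
    - [0,0,-0.005,0.004,0.88]
    - [0,0,-0.005,0.005,0.96]

```text
time_s: 8.88
tcp_pos: [487.8, 21.3, 173.9]
ee_rot: [0.001, 0.808, 0.589, 0.003]
contact_force: [-5.8, 1.2, 31.5]
width: 0.142
gripper_force: 162.3
```

```bash
python3 s.py
```

```text
8.8833 [487.8  21.3 173.9] xang 1.259 F [-5.8  1.2 31.5] M [-0.04  1.76  0.78] tilt [0.0057 0.0018] w 0.1416918502431802 q7 -0.4043679811514357
```

Call:
step_arm:
  increments:
    - [0,0,-0.007,-0.003,-0.08]
    - [0,0,-0.007,-0.003,-0.16]
    - [0,0,-0.007,-0.003,-0.24]
    - [0,0,-0.007,-0.002,-0.32]
    - [0,0,-0.007,-0.002,-0.4]
    - [0,0,-0.007,-0.001,-0.48]
    - [0,0,-0.007,-0.001,-0.56]
    - [0,0,-0.007,0,-0.64]
    - [0,0,-0.007,0,-0.72]
    - [0,0,-0.007,0.001,-0.8]

```text
time_s: 9.72
tcp_pos: [488.1, 21.3, 173.9]
ee_rot: [0.003, 0.586, 0.811, 0.003]
contact_force: [-0.1, 0.8, 27.4]
width: 0.15
gripper_force: 162.1
```

```bash
python3 s.py
```

```text
9.7167 [488.1  21.3 173.9] xang 1.89 F [-0.1  0.8 27.4] M [-0.05  0.38 -1.02] tilt [0.008  0.0023] w 0.14993391652575289 q7 0.224469745445648
```

Run:
```python
from h import *
im,d,W=cloud('wrist'); ims,ds,Ws=cloud('side')
r=np.hypot(W[...,0]-488,W[...,1]-21.7); g=cv2.cvtColor(im,cv2.COLOR_RGB2GRAY)
c=(r>13)&(r<21)&(g<70)&(W[...,2]>135)&(W[...,2]<162); print('collar',c.sum(),np.percentile(W[c][:,2],[10,30,50,70,90]).round(1))
b=(r>22.5)&(r<26)&(g>120)&(W[...,2]>135)&(W[...,2]<162); print('rim',b.sum(),np.percentile(W[b][:,2],[10,30,50,70,90]).round(1))
hsv=cv2.cvtColor(im,cv2.COLOR_RGB2HSV).astype(int)
m=((hsv[...,0]<7)|(hsv[...,0]>173))&(hsv[...,1]>150)&(r>30)&(r<48)&(abs(W[...,2]-142)<8); print('mark',m.sum(),np.median(W[m],0))
a=cv2.resize(ims[165:255,226:346,::-1],(800,600),interpolation=cv2.INTER_CUBIC)
cv2.imwrite('pics/side2.png',a)
```

```text
collar 881 [150.5 150.8 151.1 151.4 151.8]
rim 335 [141.6 144.2 144.8 145.2 145.7]
mark 273 [495.53116045  57.58186152 141.73081309]
```

View pics/side2.png

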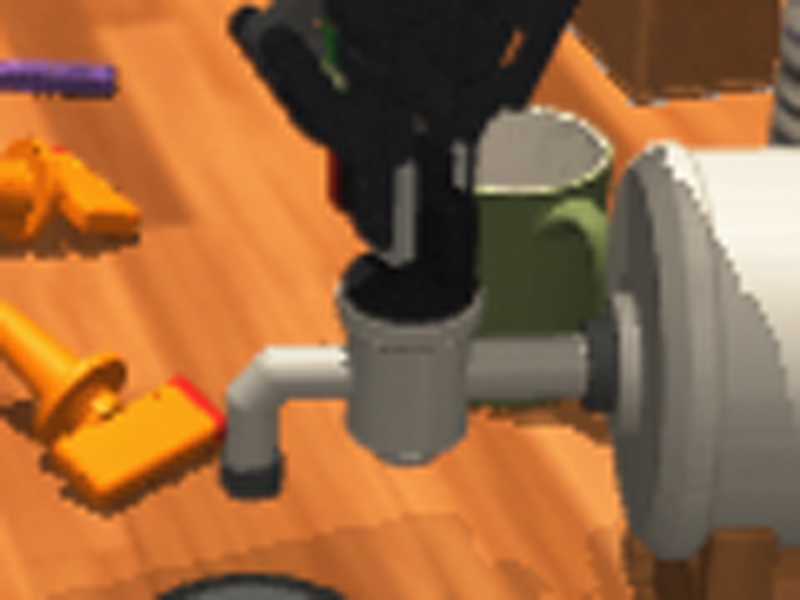

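Side view: the collar lies visibly low on the rim at crop (410,300), and the mug is untouched. Collar top is 6.3 mm above the rim (collar is 6 mm thick), so it is almost or fully home. One more to-and-fro, ending at the mark.

Call:
step_arm:
  increments:
    - [0,0,0,0,-0.1]
    - [0,0,0,0,-0.2]
    - [0,0,0,0,-0.3]
    - [0,0,0,0,-0.4]
    - [0,0,0,0,-0.5]
    - [0,0,0,0,-0.6]
    - [0,0,0,0,-0.7]
    - [0,0,0,0,-0.8]

```text
time_s: 10.48
tcp_pos: [488.5, 21.5, 173.9]
ee_rot: [0.004, 0.306, 0.952, 0.003]
contact_force: [2.7, 2.2, 22.5]
width: 0.143
gripper_force: 160.9
```

```bash
python3 s.py
```

```text
10.4833 [488.5  21.5 173.9] xang 2.519 F [ 2.7  2.2 22.5] M [ 0.16 -0.49 -1.  ] tilt [0.0092 0.0025] w 0.14342506197897084 q7 0.8513138352689948
```

Call:
step_arm:
  increments:
    - [0,0,0,0,0.1]
    - [0,0,0,0,0.2]
    - [0,0,0,0,0.3]
    - [0,0,0,0,0.4]
    - [0,0,0,0,0.5]
    - [0,0,0,0,0.6]
    - [0,0,0,0,0.7]
    - [0,0,0,0,0.8]

```text
time_s: 11.15
tcp_pos: [488.2, 21.2, 173.9]
ee_rot: [0.003, 0.587, 0.809, 0.003]
contact_force: [1.9, 0.0, 26.8]
width: 0.144
gripper_force: 161.2
```

```bash
python3 s.py
```

```text
11.15 [488.2  21.2 173.9] xang 1.886 F [ 1.9  0.  26.8] M [-0.29  0.4   0.88] tilt [0.0083 0.0012] w 0.14354590353585037 q7 0.21954351969091618
```

Depth is steady at 173.9 under load, so it is home. Final turn to the mark.

Call:
step_arm:
  increments:
    - [0,0,0,0,0.1]
    - [0,0,0,0,0.2]
    - [0,0,0,0,0.3]
    - [0,0,0,0,0.4]
    - [0,0,0,0,0.5]
    - [0,0,0,0,0.6]
    - [0,0,0,0,0.68]
    - [0,0,0,0,0.68]
    - [0,0,0,0,0.68]

```text
time_s: 11.9
tcp_pos: [487.7, 21.3, 173.9]
ee_rot: [0.001, 0.78, 0.626, 0.003]
contact_force: [-1.7, 0.6, 29.0]
width: 0.144
gripper_force: 161.9
```

```bash
python3 s.py
cat > m.py <<'E'
from h import *
im,d,W=cloud('wrist'); cv2.imwrite('pics/m.png',im[:,:,::-1])
C=np.array([488.2,21.8])
r=np.hypot(W[...,0]-C[0],W[...,1]-C[1]); g=cv2.cvtColor(im,cv2.COLOR_RGB2GRAY)
c=(r>13)&(r<21)&(g<70)&(W[...,2]>135)&(W[...,2]<162); print('collar',c.sum(),np.percentile(W[c][:,2],[10,50,90]).round(1))
b=(r>22.5)&(r<26)&(g>120)&(W[...,2]>135)&(W[...,2]<162); print('rim',b.sum(),np.percentile(W[b][:,2],[30,50,70]).round(1))
(cc,rad)=cv2.minEnclosingCircle(W[c|((r<26)&(W[...,2]>148)&(W[...,2]<155))][:,:2].astype(np.float32)); print('collar circle',cc,rad)
hsv=cv2.cvtColor(im,cv2.COLOR_RGB2HSV).astype(int)
red=((hsv[...,0]<7)|(hsv[...,0]>173))&(hsv[...,1]>150)
m=red&(r>26)&(r<50)&(abs(W[...,2]-142)<8)
n=red&(r<45)&(W[...,2]>186)&(W[...,2]<198)
for l,q in(('mark',m),('nose',n)):
    if q.sum()>5:
        p=np.median(W[q],0); print(l,q.sum(),p.round(1),np.arctan2(p[1]-C[1],p[0]-C[0]).round(3))
w=(r<45)&(W[...,2]>188)&(W[...,2]<198)&((g<70)|red)
if w.sum()>50: print('wing rect',cv2.minAreaRect(W[w][:,:2].astype(np.float32)))
E
python3 m.py
```

```text
11.9 [487.7  21.3 173.9] xang 1.353 F [-1.7  0.6 29. ] M [-0.01  0.93 -0.79] tilt [0.0071 0.0022] w 0.14359231339549167 q7 -0.3108084003383594
collar 892 [150.4 151.1 151.9]
rim 191 [144.5 144.9 145.3]
collar circle (488.3319396972656, 22.492919921875) 22.075397491455078
mark 205 [496.7  59.7 141.6] 1.35
nose 763 [496.2  56.9 190.7] 1.346
wing rect ((489.51458740234375, 27.937278747558594), (64.7735366821289, 36.296016693115234), 54.279296875)
```

Nose 1.346 rad vs mark 1.350 rad. I relax the push, let go and rise.

Call:
step_arm:
  increments:
    - [0,0,0,-0.015,0]
    - [0,0,0,-0.03,0]
    - [0,0,0,-0.03,0]

```text
time_s: 12.2
tcp_pos: [487.4, 21.3, 174.1]
ee_rot: [0.002, 0.78, 0.626, 0.003]
contact_force: [13.4, 3.2, -6.4]
width: 0.144
gripper_force: 157.9
```

```bash
python3 s.py
```

```text
12.2 [487.4  21.3 174.1] xang 1.354 F [13.4  3.2 -6.4] M [ 0.44 -2.67 -0.62] tilt [0.0068 0.0006] w 0.14397646897784744 q7 -0.3123911883396842
```

Call:
step_arm:
  increments:
    - [45,0,0,0,0]
    - [45,0,0,0,0]
    - [45,0,0,0,0]
    - [45,0,0,0,0]
    - [45,0,0,0,0]
    - [45,0,0,0,0]

```text
time_s: 12.7
tcp_pos: [484.5, 21.1, 172.7]
ee_rot: [-0.0, 0.779, 0.627, -0.0]
contact_force: [0.1, 0.6, -0.1]
width: 0.526
gripper_force: 0.0
```

Call:
step_arm:
  increments:
    - [45,0,0,-0.2,0]
    - [45,0,0,-0.5,0]
    - [45,0,0,-0.8,0]
    - [45,0,0,-1,0]
    - [45,0,0,-1,0]
    - [45,0,0,-1,0]

```text
time_s: 13.2
tcp_pos: [485.1, 21.3, 273.5]
ee_rot: [0.0, 0.779, 0.627, 0.001]
contact_force: [0.5, -0.2, -0.8]
width: 0.526
gripper_force: 0.0
```

```bash
python3 s.py; python3 m.py
```

```text
13.2 [485.1  21.3 273.5] xang 1.355 F [ 0.5 -0.2 -0.8] M [ 0.03  0.05 -0.01] tilt [0.0017 0.0008] w 0.5258057491743966 q7 -0.3573978873997213
collar 701 [150.3 151.2 152. ]
rim 125 [144.  144.8 145.2]
collar circle (488.07684326171875, 21.719087600708008) 22.4845027923584
mark 59 [496.7  60.6 141.8] 1.355
nose 240 [496.5  56.4 190.8] 1.336
wing rect ((489.8296813964844, 27.668075561523438), (68.0276870727539, 13.983416557312012), 77.32557678222656)
```

View pics/m.png

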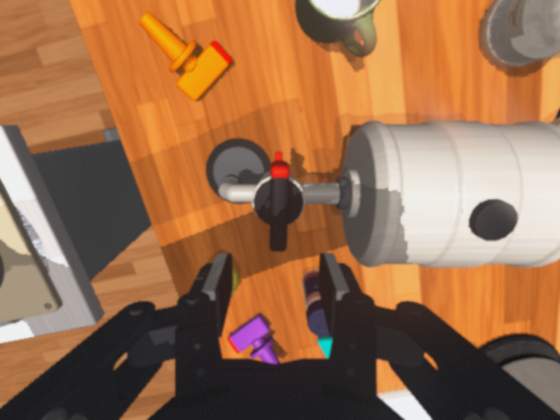

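The free key stands with its nose (280,170) over the red mark (278,155). The wing angle is 1.349 rad against the mark's 1.35, the wing top is at 191 mm (home), and the neighbours are unmoved.

```bash
python3 -c "
from station import *
print(close_job())"
```

```text
the job is handed in; nothing more can be done
None
```

The tap key is seated with its collar on the rim and its nose on the red mark (within about 0.02 rad), it stayed put once released, and the job is handed in; pressing was mostly 18–31 N with one brief 38 N reading, and the gripper never came near the mug, jar or lemon.

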